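# Snap the clip-on card holder onto the pay-window rail

### The arm

A 6-joint arm with a two-finger parallel gripper is mounted at the origin on the work surface. World frame = base frame: x ahead of the robot, y to its left, z up, the work surface at z = 0. Lengths are in m, angles in rad, forces in N, time in s.
With the tool pointing down it reaches from about 0.35 to 0.875 m from the base axis. Payload 4.2 kg.
Tool frame: the origin (TCP) lies midway between the tips of the shut fingers; the grasp point (between the pads) lies 19 mm behind it; y points along the fingers, x is the direction in which the jaws open and shut, and the axes are right-handed (so a half turn about y gives the same grasp; the last joint's range is limited). The gripper opens to 85 mm and grips with 20 to 120 N. Pads are 22 mm wide; open, the fingers measure 114 mm over their backs; the gripper's body (76 mm by 85 mm) begins 54 mm behind the grasp point. The pads swing forward as they close: fully open they stand 13 mm farther back than shut.
Start: joints at [-0.94, 0.385, 0.008, 0, -1.194, -0.259], TCP at [0.227, -0.582, 0.231] pointing down, gripper open.
Joint ranges: [-3.14, 3.14], [-1.21, 2.06], [-1.07, 1.41], [-3.16, 2.05], [-2.99, -0.16], [-3.1, 3.1]. Speed limits (rad/s): [2.79, 2.79, 3.14, 3.14, 3.14, 3.14].

### API

Orientations are given as a unit quaternion [x, y, z, w].
In Python, from station import get_state, imaging, order gives the robot as it stands.
- The arm moves only by the tool apply_moves, never from a script. Its argument "series" is one flat list of numbers, 5 for each row, row after row: the opening, from 0 (shut) to 1 (fully open), then the shift along the tool's x, y, z in m, then the turn about the tool's y in rad. A call has 1 to 10 rows; each row is the pose to reach, as a shift and turn from the pose measured when the call began, along the tool's axes at that moment; what a row does not reach only later rows make up. A row lasts 1/8 s, in which the tool goes at most 62.5 mm and 10.7 degrees, less where a joint would pass 70% of its speed; a pose out of reach is approached as far as the arm can. A call with a gripper value outside its range is refused whole. The fingers move at their own pace and stop on an object; "newtons" is the grip in N (left out, the last holds). Time passes only in rows, so rows that repeat a pose let the fingers close. It gives the time, the measured TCP pose, the force and the opening at its end, in the units of the state.
- get_state(): the state, without advancing time (a new reading comes with each control period).
- imaging.camera(name): name is "side" or "top"; returns the picture (384x512x3 uint8, blue, green, red); there is no depth.
- imaging.camera_model(name): a dict with "intrinsics" (3x3 intrinsics, pixels), "R" (3x3) and "t" (3): a world point X has camera coordinates R X + t. Camera axes: x right, y down, z forward; pixel columns grow to the right and rows downward; lengths in m; the calibration is good to about 2 mm. A picture is of the moment at which its call begins. camera_model takes no time and is no camera call.
- order.sign_off(): hands the job in, once; it reports no verdict.
The state is a dict: "t": time; "qpos": joint angles; "qvel": joint speeds; "joint_torque": joint torques, N m; "eef_pos": TCP position; "tcp_rot": TCP orientation; "contact_force": force on the tool from outside, world axes, zero at the start; "ft_torque": the same for the moment, N m; "finger_gap": opening from 0.0 (shut) to 1.0 (fully open).
Only numpy, scipy, OpenCV 4.12 (cv2) and the standard library are available. Lean on these libraries where they do the work, as an engineer would, in place of code of your own. Each camera call takes 0.05 s, during which the arm holds its last target.

### The job

Take the card holder with the sprung clip foot by its stem and press it straight down onto the right half of the round rail (seen from the robot, well clear of the stop collar), until the arms snap past the rail and it is fully home. Then slide it left along the rail until it has pushed the sprung buffer ring fully in against the stop collar, let go and leave it upright there. Use only moderate force, do not ram it down on the rail or against the stop, and leave everything else on the desk alone.

Things in the scene. Friction and masses are not known exactly. Their poses are not given: they have to be found in the camera images.
- rail: Fixed level round steel rail, 25 mm in diameter, on two posts. Origin: below the rail's middle, 110 mm under its axis (near the desk top); y along the rail (towards the robot's left), x across, z up. Posts at y = -150 and +150 mm, with end caps 34 mm in diameter; free between them but for the collar.
- rail_axis (a point): Point on the rail's axis, midway between its posts (axes as rail). 25 mm rail: its top is 12.5 mm above this.
- buffer (a joint): Travel (m) of the sprung buffer ring on the rail, 38 mm in diameter: 0 untouched, 0.004 pushed fully in, to the left (+y of the rail), a rigid stop. It sits just right of a fixed stop collar, 42 mm in diameter, clamped round the rail. Untouched, its right face (which meets the clip's end) is anywhere 25 to 80 mm to the left (+y) of the rail's middle; 1 N pushes it in.
- clip: Loose grey plastic card holder, 0.1 kg, 87 mm tall, standing on the tips of its sprung clip arms. Origin: on the desk under its middle; y along the mouth (to lie along the rail), x across. Upright stem 14 mm thick (x), 40 mm long (y), 42 to 87 mm up; below it a block 36 x 40 mm, 30 to 42 mm up; below that two arms, 40 mm over their tips, which must be free to spread. Same either way round.
- clip_grip (a point): Centre of the clip holder's stem, 64.5 mm above clip's origin: grip here across the 14 mm thickness (x), fingertips at most 20 mm below this point, so that they stay above the block.
- clip_mouth (a point): Centre of the clip's mouth, 17.5 mm above clip's origin, 47 mm below clip_grip. The arms' lips leave an 18 mm gap. Pressed straight down over the rail they spread and snap at about 8 to 16 N; then this point lies on the rail's axis and the block rests on the rail, a rigid stop. Sliding along the rail then takes 3 to 8 N. The clip's ends are 20 mm to either side of it.
- stand: Bystander, to be left alone: card stand on a flat foot, 70 x 50 mm and 57 mm tall, with the same upright stem as the clip holder but no arms. Origin: centre of its underside.
- stamp: Bystander, to be left alone: turned wooden hand stamp, 40 mm across, 82 mm tall. Origin: centre of its underside.
- ring_box: Bystander, to be left alone: closed blue ring box, 56 x 56 x 41 mm. Origin: centre of its underside.
- loupe: Bystander, to be left alone: black eyepiece, 36 mm across, 30 mm tall. Origin: centre of its underside.
- calculator: Bystander, to be left alone: desk calculator, 120 x 78 x 16 mm, lying flat. Origin: centre of its underside.
- coin_dish: Bystander, to be left alone: white dish, 100 mm across, 30 mm tall. Origin: centre of its underside.
- stapler: Bystander, to be left alone: stapler, 140 x 36 mm, 51 mm tall. Origin: centre of its underside.
- pen_cup: Bystander, to be left alone: dark metal cup with pens, 72 mm across, 95 mm tall, the pens reaching about 145 mm. Origin: centre of its underside.

How it is judged:
On the way, in this order (a step that is already met when the one before it is completed fails the run):
1. the clip is snapped home on the right half of the rail, its middle to the right of the rail's middle (z of clip_mouth in the frame of rail_axis between -0.002 and 0.002 m and x of clip_mouth in the frame of rail_axis between -0.003 and 0.003 m and angle between the y axis of clip and the y axis of rail, either way round below 0.08 rad and y of clip_mouth in the frame of rail_axis below 0 m), for 0.2 s.
2. the clip, still home on the rail, has pushed the buffer ring in by more than 3 mm of its 4 mm (z of clip_mouth in the frame of rail_axis between -0.002 and 0.002 m and x of clip_mouth in the frame of rail_axis between -0.003 and 0.003 m and angle between the y axis of clip and the y axis of rail, either way round below 0.08 rad and value of joint buffer above 0.003 m and contact force between clip and buffer above 0.2 N), for 0.1 s.
At the end, for the whole second after the job is handed in: The clip holder is home on the rail (mouth centre within 2 mm in height and 3 mm across of the rail's axis, within 0.08 rad of its direction), holds the buffer ring in by at least 2.5 mm of its 4 mm, stands upright within 0.15 rad, at rest (z of clip_mouth in the frame of rail_axis between -0.002 and 0.002 m and x of clip_mouth in the frame of rail_axis between -0.003 and 0.003 m and angle between the y axis of clip and the y axis of rail, either way round below 0.08 rad and value of joint buffer above 0.0025 m and angle between clip's own z axis and vertical below 0.15 rad and linear speed of clip below 0.01 m/s); the robot touches nothing.
It fails at once if the clip is pressed on the rail with more than 35 N (contact force between clip and rail above 35 N).
It fails at once if the clip is pushed against the buffer ring with more than 16 N (contact force between clip and buffer above 16 N).
It fails at once if a bystander is moved by more than 15 mm (distance of any of stand, stamp, ring_box, loupe, calculator, coin_dish, stapler, pen_cup from where it was at the start of the episode above 0.015 m).
It also fails if it takes over 50 s, if anything falls off the work surface, if the arm or the gripper's body presses on something with over 40 N, if the wrist force passes 120 N, or if a joint passes its speed limit or range.

## Working session

There is one attempt and no reset: what is moved stays moved. The work goes in short steps, Python scripts to look and compute and a tool call to move; the robot and the scene stay as the last step left them, time stands still between calls to the robot, and variables do not carry over. Pictures are saved under pics/ and viewed, and the job is handed in when it is done.

Besides the shell and the picture viewer there is one more tool, called after "Request:" as a command line: name --argument value ..., lists and objects as JSON in quotes. apply_moves: Moves the arm, as the interface text tells. Its arguments: {"type":"object","properties":{"series":{"type":"array"},"newtons":{"type":"number"}},"required":["series"]}

```bash
mkdir -p pics; ls
python3 - <<'E'
from station import get_state, imaging, order
import cv2
for n in("side","top"):
    cv2.imwrite(f"pics/{n}0.png",imaging.camera(n)); m=imaging.camera_model(n); print(n,m)
print(get_state())
E
```

```text
pics
side {'intrinsics': array([[464.96047602,   0.        , 250.3844062 ],
       [  0.        , 464.96047602, 193.2876669 ],
       [  0.        ,   0.        ,   1.        ]]), 'R': array([[-0.92929093, -0.36931396, -0.00505697],
       [-0.24055286,  0.6155703 , -0.75047154],
       [ 0.28027254, -0.69618992, -0.66088342]]), 't': array([0.48356967, 0.23700166, 1.20466242])}
top {'intrinsics': array([[377.954454  ,   0.        , 257.32516718],
       [  0.        , 377.954454  , 194.13000566],
       [  0.        ,   0.        ,   1.        ]]), 'R': array([[-0.01808315, -0.99960422, -0.02154989],
       [-0.99350036,  0.02038703, -0.11198844],
       [ 0.11238345,  0.01938472, -0.99347581]]), 't': array([-0.02708027,  0.58189067,  1.04724074])}
{'t': 0.1, 'qpos': array([-9.40386060e-01,  3.85450512e-01,  6.76223641e-03, -4.45296140e-04,
       -1.19399815e+00, -2.58652071e-01]), 'qvel': array([-0.0005299 , -0.00373288,  0.00231733,  0.00278899,  0.00051134,
        0.00062714]), 'joint_torque': array([-1.13186416e-03, -3.93318665e+01,  1.88929296e+01,  4.19790611e+00,
       -2.61566085e-03,  6.90723084e-06]), 'eef_pos': array([ 0.22689156, -0.58179868,  0.23034694]), 'tcp_rot': array([ 0.39844867,  0.58412064, -0.58339801, -0.39961044]), 'contact_force': array([0.12857971, 0.07145717, 0.21687317]), 'ft_torque': array([ 0.04338926, -0.01785038, -0.0192279 ]), 'finger_gap': 1.0012915785395824}
```

View pics/side0.png

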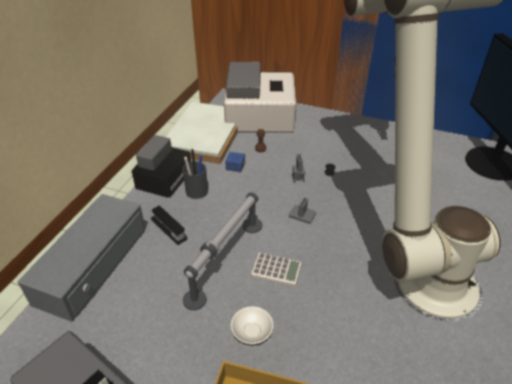

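View pics/top0.png

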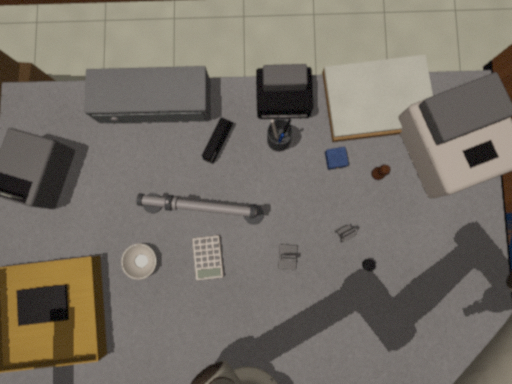

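The side view shows the rail from about (190,270) to (252,200). The clip is near (298,170) and the stand near (303,211). In the top view the rail runs (140,200) to (260,211), the clip is near (347,233) and the stand near (289,256). I'll zoom in on both.

Run:
```python
import cv2,numpy as np
s=cv2.imread("pics/side0.png");t=cv2.imread("pics/top0.png")
def z(i,x0,y0,w,h,f): return cv2.resize(i[y0:y0+h,x0:x0+w],None,fx=f,fy=f,interpolation=cv2.INTER_CUBIC)
a=z(s,270,140,66,50,6);b=z(t,320,208,66,50,6)
cv2.imwrite("pics/z1.png",np.hstack([a,b]))
a=z(s,175,180,100,130,4);b=z(t,130,180,100*14//10,130*6//10,2.85)
b=cv2.copyMakeBorder(b,0,max(0,a.shape[0]-b.shape[0]),0,0,cv2.BORDER_CONSTANT)
cv2.imwrite("pics/z2.png",np.hstack([a,b[:a.shape[0]]]))
```

```text
(no output)
```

View pics/z1.png

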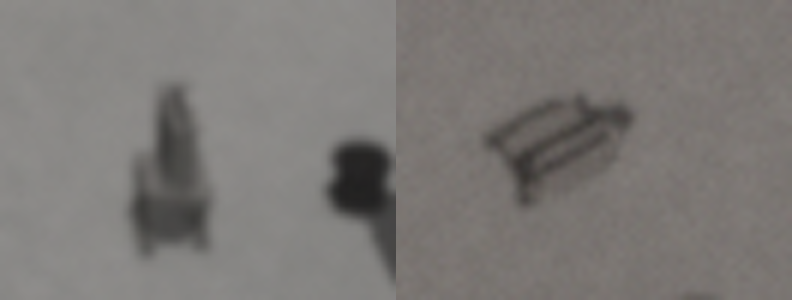

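View pics/z2.png

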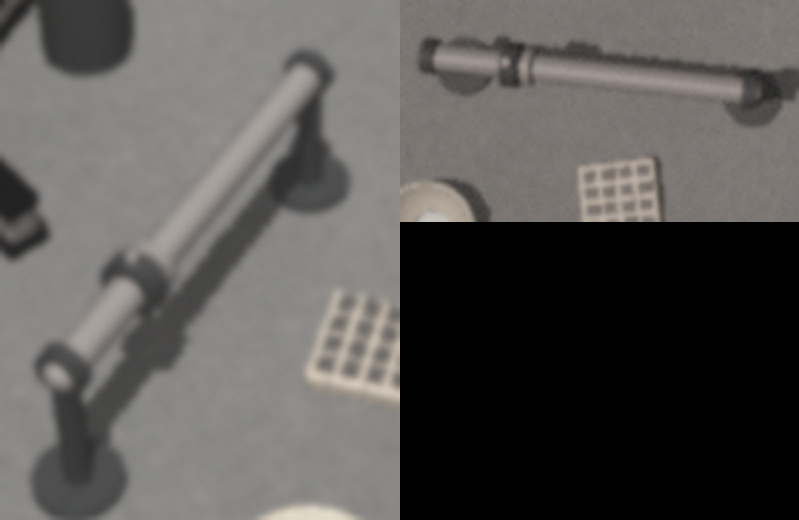

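```bash
cat > h.py <<'E'
import cv2,numpy as np
from station import get_state, imaging, order
def avg(n,k=8): return np.clip(np.mean([imaging.camera(n).astype(np.float32) for _ in range(k)],0),0,255).astype(np.uint8)
M={n:imaging.camera_model(n) for n in("side","top")}
def proj(n,X):
    m=M[n];c=m["R"]@np.asarray(X,float)+m["t"];p=m["intrinsics"]@c;return p[:2]/p[2]
def ray(n,uv):
    m=M[n];d=m["R"].T@np.linalg.inv(m["intrinsics"])@np.array([uv[0],uv[1],1.]);C=-m["R"].T@m["t"];return C,d/np.linalg.norm(d)
def onz(n,uv,z):
    C,d=ray(n,uv);return C+d*(z-C[2])/d[2]
def tri(us,ut):
    (C1,d1),(C2,d2)=ray("side",us),ray("top",ut)
    A=np.stack([d1,-d2],1);s=np.linalg.lstsq(A,C2-C1,rcond=None)[0]
    a,b=C1+s[0]*d1,C2+s[1]*d2
    return (a+b)/2,np.linalg.norm(a-b)
def zoom(img,x0,y0,w,h,f,name,grid=5):
    c=img[y0:y0+h,x0:x0+w].astype(np.float32);lo,hi=np.percentile(c,1),np.percentile(c,99.5)
    c=np.clip((c-lo)/(hi-lo)*255,0,255).astype(np.uint8)
    c=cv2.resize(c,None,fx=f,fy=f,interpolation=cv2.INTER_CUBIC)
    for x in range(x0,x0+w):
        if x%grid==0:
            cv2.line(c,(int((x-x0+.5)*f),0),(int((x-x0+.5)*f),6),(0,0,255),1)
            if x%(2*grid)==0: cv2.putText(c,str(x),(int((x-x0+.5)*f)-8,18),0,.35,(0,0,255),1)
    for y in range(y0,y0+h):
        if y%grid==0:
            cv2.line(c,(0,int((y-y0+.5)*f)),(6,int((y-y0+.5)*f)),(0,0,255),1)
            if y%(2*grid)==0: cv2.putText(c,str(y),(8,int((y-y0+.5)*f)+4),0,.35,(0,0,255),1)
    cv2.imwrite(name,c)
E
python3 - <<'E'
from h import *
for n in("side","top"): cv2.imwrite(f"pics/{n}1.png",avg(n))
s=cv2.imread("pics/side1.png");t=cv2.imread("pics/top1.png")
zoom(s,278,145,40,45,13,"pics/cs.png");zoom(t,325,212,45,40,14,"pics/ct.png")
zoom(s,175,185,95,130,4.6,"pics/rs.png");zoom(t,130,185,140,40,5.6,"pics/rt.png")
for n in M: print(n,ray(n,(0,0))[0])
E
```

```text
side [0.16875454 0.87137168 0.97644982]
top [ 0.45992636 -0.05923303  1.1049898 ]
```

View pics/cs.png

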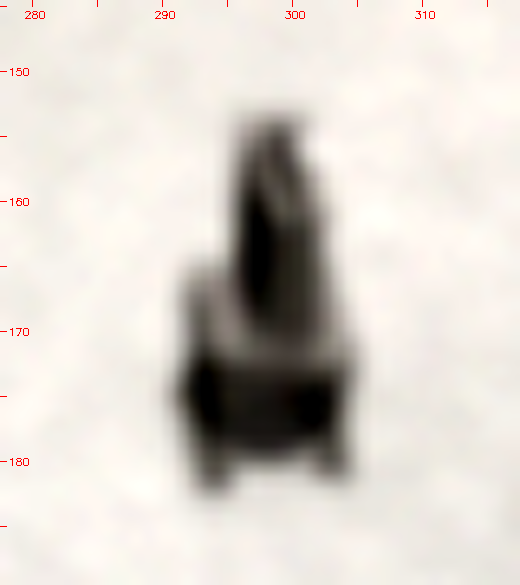

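View pics/ct.png

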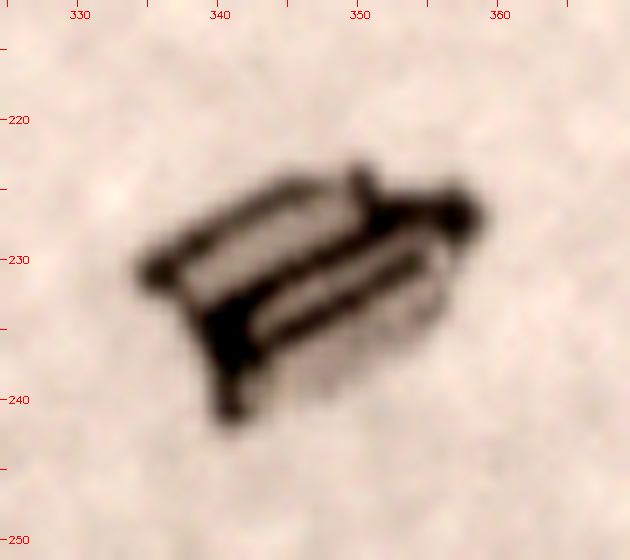

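View pics/rs.png

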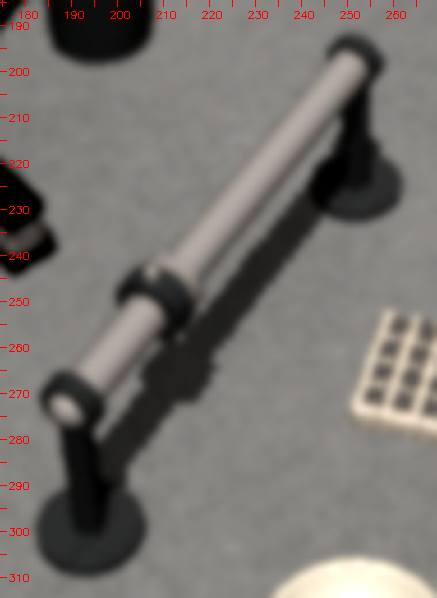

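View pics/rt.png

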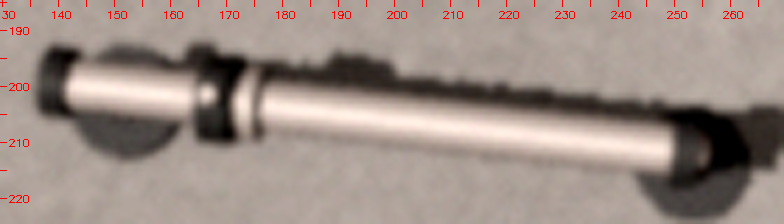

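Run:
```python
from h import *
np.set_printoptions(precision=4,suppress=True)
for uv in [(293.7,182),(303,181)]: print("side z0",onz("side",uv,0))
for uv in [(341,241),(335.5,231),(350.3,223.7),(357.5,227)]: print("top z0",uv,onz("top",uv,0),onz("top",uv,.042),onz("top",uv,.03))
print("slot/stem tops at .087")
for uv in [(343,233.5),(355,227.5),(343,236.5),(354.5,230.2)]: print("top",uv,onz("top",uv,.087))
for uv in [(298.5,154),(296,155),(301,156),(299.5,162),(298,162),(302,161)]: print("side",uv,onz("side",uv,.087))
# rail: ends
print(tri((250.7,198),(251,210.8)),tri((189,272),(142,200)))
```

```text
side z0 [ 0.4717 -0.2606  0.    ]
side z0 [ 0.4449 -0.2765  0.    ]
top z0 (341, 241) [ 0.4437 -0.2769  0.    ] [ 0.4444 -0.2686  0.042 ] [ 0.4442 -0.271   0.03  ]
top z0 (335.5, 231) [ 0.4728 -0.2623  0.    ] [ 0.4723 -0.2546  0.042 ] [ 0.4724 -0.2568  0.03  ]
top z0 (350.3, 223.7) [ 0.4931 -0.3059  0.    ] [ 0.4918 -0.2965  0.042 ] [ 0.4922 -0.2992  0.03  ]
top z0 (357.5, 227) [ 0.4831 -0.3262  0.    ] [ 0.4822 -0.3161  0.042 ] [ 0.4825 -0.319   0.03  ]
slot/stem tops at .087
top (343, 233.5) [ 0.4648 -0.2659  0.087 ]
top (355, 227.5) [ 0.4801 -0.2985  0.087 ]
top (343, 236.5) [ 0.4568 -0.2656  0.087 ]
top (354.5, 230.2) [ 0.473  -0.2968  0.087 ]
side (298.5, 154) [ 0.4728 -0.2983  0.087 ]
side (296, 155) [ 0.4787 -0.2903  0.087 ]
side (301, 156) [ 0.4623 -0.291   0.087 ]
side (299.5, 162) [ 0.4575 -0.2593  0.087 ]
side (298, 162) [ 0.4618 -0.2576  0.087 ]
side (302, 161) [ 0.4517 -0.2671  0.087 ]
(array([ 0.5282, -0.0225,  0.1106]), np.float64(0.0007794763586911155)) (array([0.5663, 0.2701, 0.1058]), np.float64(0.005962823792344375))
```

The near-end arm tips agree between the two views: (293.7,182) and (303,181) in side match (335.5,231) and (341,241) in top at z=0. The stem slot line in top gives a yaw of about 26.5°. Next I'll fit the rail axis from both views.

```bash
cat > rail.py <<'E'
from h import *
from scipy.ndimage import map_coordinates
def edges(img,p0,p1,half=9,n=60,lo=.08,hi=.92):
    g=cv2.cvtColor(img,cv2.COLOR_BGR2GRAY).astype(float);p0,p1=map(np.array,(p0,p1));d=(p1-p0)/np.linalg.norm(p1-p0);nn=np.array([-d[1],d[0]])
    s=np.arange(-half,half+.01,.1);out=[]
    for f in np.linspace(lo,hi,n):
        c=p0+f*(p1-p0);P=c+s[:,None]*nn;v=map_coordinates(g,[P[:,1],P[:,0]],order=1)
        dv=np.gradient(cv2.GaussianBlur(v[:,None],(1,9),1.5)[:,0]);k=len(s)//2
        a=np.argmax(dv[:k]);b=k+np.argmin(dv[k:]);out.append((c+nn*s[a],c+nn*s[b]))
    return np.array(out)
def fit(pts):
    vx,vy,x,y=cv2.fitLine(pts.astype(np.float32),cv2.DIST_HUBER,0,.01,.01).ravel();return np.array([x,y]),np.array([vx,vy])
def plane(n,p,d):
    C,r1=ray(n,p-30*d);_,r2=ray(n,p+30*d);v=np.cross(r1,r2);return v/np.linalg.norm(v),C
E
python3 - <<'E'
from rail import *
np.set_printoptions(precision=4,suppress=True)
L={}
for n,p0,p1 in(("side",(250,199),(215,240)),("top",(249,210),(180,203.5))):
    E=edges(cv2.imread(f"pics/{n}1.png"),p0,p1)
    mid=E.mean(1);p,d=fit(mid);ds=[fit(E[:,i]) for i in(0,1)]
    w=np.linalg.norm(E[:,0]-E[:,1],axis=1);print(n,p,d,"width",w[:6],w[-6:],"dirs",[x[1] for x in ds])
    L[n]=plane(n,p,d)
(n1,C1),(n2,C2)=L["side"],L["top"]
u=np.cross(n1,n2);u/=np.linalg.norm(u);u*=np.sign(u[1])
A=np.stack([n1,n2,[0,1,0]]);X=np.linalg.solve(A,[n1@C1,n2@C2,.07]);print("axis pt",X,"dir",u,"yaw",np.arctan2(-u[0],u[1]))
# caps, collar along axis by nearest point of ray
def s_on(n,uv):
    C,r=ray(n,uv);B=np.stack([u,-r],1);s=np.linalg.lstsq(B,C-X,rcond=None)[0];return (X+s[0]*u)[1]
for uv in[(248.5,210.5),(255,211),(142,200),(136.5,199.5),(165,201),(171,203),(174,203),(176.5,203.5)]:print("top",uv,s_on("top",uv))
for uv in[(250.5,198),(188.5,272.5),(207,250),(211.5,244),(214,241)]:print("side",uv,s_on("side",uv))
from scipy.spatial.transform import Rotation as R
s=get_state();print(R.from_quat(s["tcp_rot"]).as_matrix(),s["eef_pos"],s["t"])
E
```

```text
side [233.4625 220.2207] [ 0.6685 -0.7437] width [7.1 7.2 7.3 7.  7.3 7.6] [5.7 6.  5.8 5.6 6.1 6.2] dirs [array([ 0.6854, -0.7281], dtype=float32), array([ 0.6411, -0.7675], dtype=float32)]
top [217.0917 206.5924] [0.9935 0.114 ] width [7.9 6.9 5.2 6.2 5.4 5.3] [6.  6.1 5.9 6.1 5.9 5.3] dirs [array([0.9933, 0.1155], dtype=float32), array([0.9938, 0.1115], dtype=float32)]
axis pt [0.5424 0.07   0.101 ] dir [0.1289 0.9894 0.0665] yaw -0.1295803089318398
top (248.5, 210.5) -0.015211027952404782
top (255, 211) -0.03247755114665961
top (142, 200) 0.2655866017817252
top (136.5, 199.5) 0.2799310448382668
top (165, 201) 0.20580610999181598
top (171, 203) 0.18959999305717684
top (174, 203) 0.1818188041376821
top (176.5, 203.5) 0.17516780153803507
side (250.5, 198) -0.03550354921313047
side (188.5, 272.5) 0.2769575561717954
side (207, 250) 0.1946315259555002
side (211.5, 244) 0.17207637053453928
side (214, 241) 0.16004463581375777
[[-0.3633 -0.     -0.9317]
 [ 0.9317  0.     -0.3633]
 [ 0.     -1.      0.    ]] [ 0.2271 -0.5823  0.2313] 0.9
```

Run:
```python
from rail import *
np.set_printoptions(precision=0,suppress=True,linewidth=150)
for n,p0,p1 in(("side",(250,199),(217,238.5)),("top",(249,210),(180,203))):
    g=cv2.imread(f"pics/{n}1.png").astype(float)[:,:,2];p0,p1=map(np.array,(p0,p1));d=(p1-p0)/np.linalg.norm(p1-p0);nn=np.array([-d[1],d[0]])
    s=np.arange(-10,10.1,.5);print(n,nn)
    for f0,f1 in((.1,.3),(.4,.6),(.7,.9)):
        v=0
        for f in np.linspace(f0,f1,20):
            P=p0+f*(p1-p0)+s[:,None]*nn;v=v+map_coordinates(g,[P[:,1],P[:,0]],order=1)/20
        print((f0+f1)/2);print(np.stack([s*10,v]))
```

```text
side [-1. -1.]
0.2
[[-100.  -95.  -90.  -85.  -80.  -75.  -70.  -65.  -60.  -55.  -50.  -45.  -40.  -35.  -30.  -25.  -20.  -15.  -10.   -5.    0.    5.   10.   15.
    20.   25.   30.   35.   40.   45.   50.   55.   60.   65.   70.   75.   80.   85.   90.   95.  100.]
 [  60.   61.   64.   69.   76.   83.   89.   93.   96.   99.  104.  110.  118.  127.  136.  145.  152.  157.  162.  165.  166.  167.  166.  163.
   159.  154.  148.  143.  140.  138.  138.  139.  140.  140.  141.  141.  141.  141.  141.  140.  140.]]
0.5
[[-100.  -95.  -90.  -85.  -80.  -75.  -70.  -65.  -60.  -55.  -50.  -45.  -40.  -35.  -30.  -25.  -20.  -15.  -10.   -5.    0.    5.   10.   15.
    20.   25.   30.   35.   40.   45.   50.   55.   60.   65.   70.   75.   80.   85.   90.   95.  100.]
 [  83.   97.  110.  122.  131.  135.  136.  133.  128.  122.  118.  119.  124.  131.  139.  147.  153.  158.  162.  165.  167.  167.  166.  163.
   159.  154.  148.  143.  141.  140.  140.  141.  142.  142.  143.  143.  143.  142.  142.  142.  141.]]
0.8
[[-100.  -95.  -90.  -85.  -80.  -75.  -70.  -65.  -60.  -55.  -50.
[... 1270 characters left out ...]
16.  118.  123.  128.  134.  141.  147.  153.  156.  157.  154.  149.  143.  136.  130.
   123.  114.  104.   93.   83.   76.   72.   73.   76.   84.   95.  105.  113.  117.  120.  121.  121.]]
0.8
[[-100.  -95.  -90.  -85.  -80.  -75.  -70.  -65.  -60.  -55.  -50.  -45.  -40.  -35.  -30.  -25.  -20.  -15.  -10.   -5.    0.    5.   10.   15.
    20.   25.   30.   35.   40.   45.   50.   55.   60.   65.   70.   75.   80.   85.   90.   95.  100.]
 [ 124.  124.  124.  123.  123.  122.  121.  119.  117.  116.  117.  121.  126.  132.  138.  145.  151.  155.  157.  155.  151.  145.  139.  132.
   126.  118.  108.   98.   87.   79.   73.   71.   70.   72.   74.   76.   79.   84.   90.   99.  107.]]
```

Run:
```python
from rail import *
np.set_printoptions(precision=4,suppress=True)
def ln(p0,p1,fs,es,hw):
    p0,p1=map(np.array,(p0,p1));d=(p1-p0)/np.linalg.norm(p1-p0);nn=np.array([-d[1],d[0]])
    P=np.array([p0+f*(p1-p0)+(e-h)*nn for f,e,h in zip(fs,es,hw)]);return P,fit(P)
Ps,(ps,ds)=ln((250,199),(217,238.5),(.2,.5,.8),(2.7,2.72,2.75),(4.6,4.7,4.8))
Pt,(pt,dt)=ln((249,210),(180,203),(.2,.5,.8),(2.75,3,3.25),(4.73,4.73,4.73))
print(Ps,Pt)
(n1,C1),(n2,C2)=plane("side",ps,ds),plane("top",pt,dt)
u0=np.cross(n1,n2);u0/=np.linalg.norm(u0);print("free dir",u0*np.sign(u0[1]))
u=np.cross(n2,[0,0,1]);u/=np.linalg.norm(u);u*=np.sign(u[1])
A=np.stack([n1,n2,[0,1,0]])
for y in(0,.07,.14): print(np.linalg.solve(A,[n1@C1,n2@C2,y]))
X=np.linalg.solve(A,[n1@C1,n2@C2,.07]);print("level dir",u,"yaw",np.arctan2(-u[0],u[1]))
def s_on(n,uv):
    C,r=ray(n,uv);B=np.stack([u,-r],1);s=np.linalg.lstsq(B,C-X,rcond=None)[0];return X+s[0]*u,np.linalg.norm(B@s-(C-X))
for uv in[(248.5,211.5),(256,212.5),(142,200.5),(137,200),(165,203),(171,203.5),(174,203.5),(176.5,203.5)]:print("top",uv,s_on("top",uv))
for uv in[(251.5,199),(189.5,272.5),(208,250),(213,244)]:print("side",uv,s_on("side",uv))
```

```text
[[244.8581 208.1182]
 [235.0195 220.0195]
 [225.1732 231.9143]] [[235.0002 210.5699]
 [214.3254 208.2212]
 [193.6506 205.8724]]
free dir [ 0.1323  0.9912 -0.0018]
[0.5277 0.     0.1049]
[0.537  0.07   0.1048]
[0.5464 0.14   0.1046]
level dir [ 0.1322  0.9912 -0.    ] yaw -0.1325792447273099
top (248.5, 211.5) (array([ 0.5256, -0.0153,  0.1048]), np.float64(0.00158788177479632))
top (256, 212.5) (array([ 0.523 , -0.0352,  0.1048]), np.float64(0.001197754405729354))
top (142, 200.5) (array([0.5636, 0.2691, 0.1048]), np.float64(0.0013156831283737559))
top (137, 200) (array([0.5654, 0.2826, 0.1048]), np.float64(0.0014970352862136095))
top (165, 203) (array([0.5553, 0.2072, 0.1048]), np.float64(0.0010136705042610428))
top (171, 203.5) (array([0.5532, 0.1911, 0.1048]), np.float64(0.0005319635251699466))
top (174, 203.5) (array([0.5521, 0.1832, 0.1048]), np.float64(0.0003708573602409532))
top (176.5, 203.5) (array([0.5512, 0.1766, 0.1048]), np.float64(0.001122895909500115))
side (251.5, 199) (array([ 0.5244, -0.0243,  0.1048]), np.float64(0.0020178643439492964))
side (189.5, 272.5) (array([0.564 , 0.2725, 0.1048]), np.float64(0.0036869241488416897))
side (208, 250) (array([0.5533, 0.1924, 0.1048]), np.float64(0.004148724586584811))
side (213, 244) (array([0.5503, 0.1697, 0.1048]), np.float64(0.004150393578029537))
```

The rail axis comes out level at z≈0.105 with direction (0.132, 0.991). Its middle is at about (0.544, 0.124) and the buffer face is at y≈0.176. The clip is at about (0.466, −0.283) with yaw 26.5°. I'm moving above it now.

Request:
apply_moves --newtons 40 --series '[1,0.02,0.005,-0.035,-0.18,1,0.045,0.015,-0.075,-0.36,1,0.07,0.025,-0.12,-0.54,1,0.095,0.035,-0.165,-0.72,1,0.12,0.045,-0.205,-0.9,1,0.145,0.055,-0.25,-1.08,1,0.17,0.065,-0.29,-1.26,1,0.185,0.075,-0.32,-1.44,1,0.192,0.08,-0.331,-1.6,1,0.192,0.08,-0.331,-1.662]'

```text
t: 2.15
eef_pos: [0.4663, -0.2821, 0.1509]
tcp_rot: [-0.164, 0.688, -0.688, 0.164]
contact_force: [-0.2, 0.1, 0.2]
finger_gap: 0.997
```

```bash
cat > st.py <<'E'
from h import *
from scipy.spatial.transform import Rotation as R
np.set_printoptions(precision=4,suppress=True)
def st():
    s=get_state();Rm=R.from_quat(s["tcp_rot"]).as_matrix();print("t",s["t"],"p",s["eef_pos"],"yaw",np.degrees(np.arctan2(Rm[1,0],Rm[0,0])),"F",s["contact_force"],"T",s["ft_torque"],"gap",s["finger_gap"],"q",s["qpos"]);print(Rm);return s,Rm
E
python3 -c "
from st import *
s,Rm=st()
print('to clip, tool axes',Rm.T@(np.array([.466,-.283,.049])-s['eef_pos']))
for n in M: cv2.imwrite(f'pics/{n}2.png',avg(n,2))
a=cv2.imread('pics/side2.png');b=cv2.imread('pics/top2.png')
zoom(a,260,110,80,90,6,'pics/s2.png',10);zoom(b,310,190,90,75,6,'pics/t2.png',10)
"
```

```text
t 2.15 p [ 0.4663 -0.2821  0.1509] yaw -153.20670498623892 F [-0.2126  0.117   0.1552] T [-0.0138 -0.012   0.0276] gap 0.9965576221196496 q [-0.2465  0.3238 -0.3034 -0.0001 -0.9443  0.7141]
[[-0.8926 -0.0007  0.4508]
 [-0.4508  0.0002 -0.8926]
 [ 0.0005 -1.     -0.0005]]
to clip, tool axes [0.0006 0.1019 0.0007]
```

View pics/s2.png

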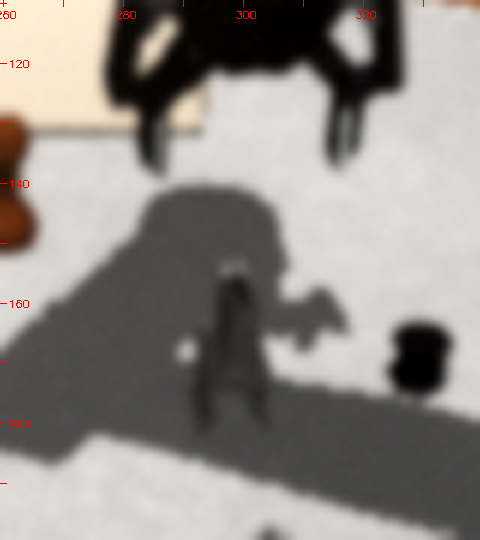

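View pics/t2.png

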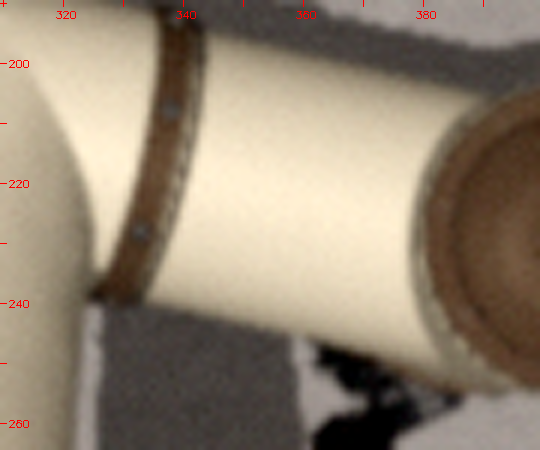

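The side view shows the fingers at columns 285 and 316 straddling the stem at column 298. The top view is blocked by the arm. I'm descending and closing.

Request:
apply_moves --newtons 40 --series '[1,0,0.03,0,0,1,0,0.065,0,0,1,0,0.09,0,0,1,0,0.102,0,0,0.3,0,0.102,0,0,0,0,0.102,0,0,0,0,0.102,0,0,0,0,0.102,0,0,0,0,0.102,0,0]'

```text
t: 3.48
eef_pos: [0.4662, -0.2833, 0.0501]
tcp_rot: [0.162, -0.688, 0.689, -0.162]
contact_force: [-0.5, 0.6, 3.6]
finger_gap: 0.158
```

```bash
python3 -c "
from st import *
s,Rm=st()
cv2.imwrite('pics/side3.png',avg('side',2))
a=cv2.imread('pics/side3.png')
zoom(a,270,120,60,80,7,'pics/s3.png',10)
"
```

```text
t 3.475 p [ 0.4662 -0.2833  0.0501] yaw -153.52181700998676 F [-0.5253  0.5567  3.6411] T [ 0.0987  0.0714 -0.0206] gap 0.15770184187103534 q [-0.2487  0.453  -0.4112  0.0003 -0.7052  0.7106]
[[-0.8951  0.0013  0.4459]
 [-0.4459 -0.0006 -0.8951]
 [-0.0009 -1.      0.0011]]
```

View pics/s3.png

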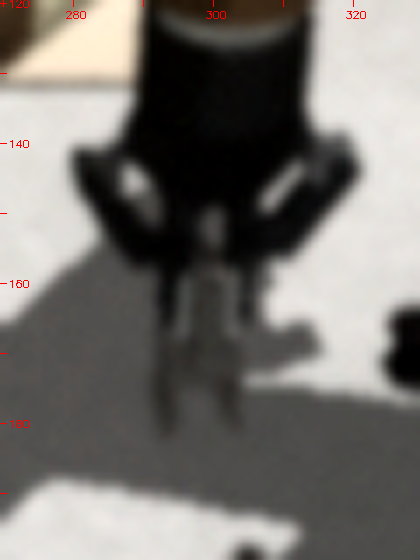

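The grip holds at a gap of 13.4 mm, square on the 14 mm stem. I'm lifting and carrying the clip to above the rail's right half.

Request:
apply_moves --newtons 60 --series '[0,0,-0.02,0,0,0,0,-0.06,0,0,0,0,-0.11,0,0,0,-0.01,-0.15,-0.013,0.05,0,-0.04,-0.16,-0.052,0.15,0,-0.08,-0.16,-0.104,0.28,0,-0.12,-0.16,-0.155,0.4,0,-0.16,-0.16,-0.207,0.5,0,-0.195,-0.16,-0.252,0.58,0,-0.223,-0.16,-0.289,0.595]'

```text
t: 4.82
eef_pos: [0.5365, 0.0773, 0.2095]
tcp_rot: [-0.047, -0.705, 0.706, 0.047]
contact_force: [0.7, -0.1, -1.9]
finger_gap: 0.153
```

Request:
apply_moves --series '[0,0,0,0,0,0,0,0,0,0]'

```text
t: 5.08
eef_pos: [0.5358, 0.0773, 0.2088]
tcp_rot: [-0.046, -0.705, 0.706, 0.047]
contact_force: [-0.3, -0.1, -0.8]
finger_gap: 0.156
```

```bash
python3 -c "
from st import *
s,Rm=st()
for n in M: cv2.imwrite(f'pics/{n}4.png',avg(n,3))
a=cv2.imread('pics/side4.png');b=cv2.imread('pics/top4.png')
zoom(a,170,130,110,130,4.5,'pics/s4.png',10);zoom(b,140,150,130,90,6,'pics/t4.png',10)
"
```

```text
t 5.075 p [0.5358 0.0773 0.2088] yaw 172.43926574999512 F [-0.3307 -0.1456 -0.7646] T [-0.0593  0.0195  0.0655] gap 0.15602764446369652 q [ 0.4431  0.2618 -0.2318  0.0004 -1.0788 -0.5753]
[[-0.9913 -0.0013 -0.1316]
 [ 0.1316 -0.0009 -0.9913]
 [ 0.0011 -1.      0.0011]]
```

View pics/s4.png

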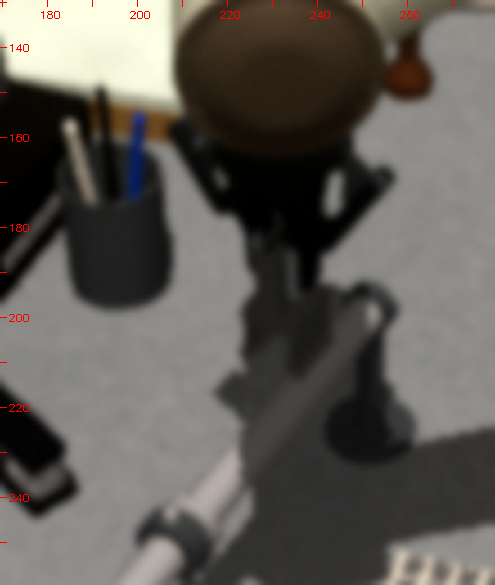

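View pics/t4.png

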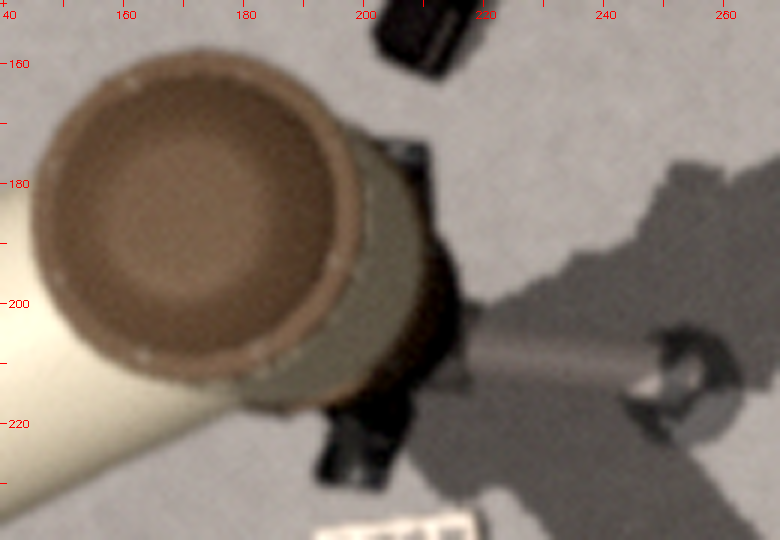

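Request:
apply_moves --series '[0,-0.002,0.01,0,0,0,-0.002,0.017,0,0,0,-0.002,0.017,0,0]'

```text
t: 5.75
eef_pos: [0.5378, 0.0757, 0.1914]
tcp_rot: [-0.047, -0.705, 0.706, 0.048]
contact_force: [-0.0, -0.1, -0.8]
finger_gap: 0.157
```

```bash
python3 -c "
from st import *
s,Rm=st()
a=avg('side',6);cv2.imwrite('pics/side5.png',a)
g=cv2.createCLAHE(4,(8,8)).apply(cv2.cvtColor(a,cv2.COLOR_BGR2GRAY));g=cv2.cvtColor(g,cv2.COLOR_GRAY2BGR)
zoom(g,212,175,55,60,10,'pics/s5.png',5)
x=np.array([.991,-.132,0]);y=np.array([.132,.991,0]);p=s['eef_pos']
for lab,dx,dy,dz in (('tipL',.018,.02,-.05),('tipR',-.018,.02,-.05),('mouth near',0,.02,-.0326),('stem base near L',.007,.02,-.008),('stem base near R',-.007,.02,-.008),('blk L',.018,.02,-.008),('blk R',-.018,.02,-.008)):
  print(lab,proj('side',p+dx*x+dy*y+[0,0,dz]))
"
```

```text
t 5.75 p [0.5378 0.0757 0.1914] yaw 172.29608483061367 F [-0.0229 -0.0651 -0.7785] T [-0.0019 -0.0269  0.0173] gap 0.1569609690695023 q [ 0.4387  0.2804 -0.2528  0.0005 -1.0397 -0.5735]
[[-0.991  -0.0017 -0.1341]
 [ 0.1341 -0.0013 -0.991 ]
 [ 0.0015 -1.      0.0015]]
tipL [223.1975 214.1169]
tipR [235.1665 218.8479]
mouth near [228.908  211.5692]
stem base near L [226.1837 203.5637]
stem base near R [230.9462 205.3941]
blk L [222.4712 202.1369]
blk R [234.7179 206.8437]
```

View pics/s5.png

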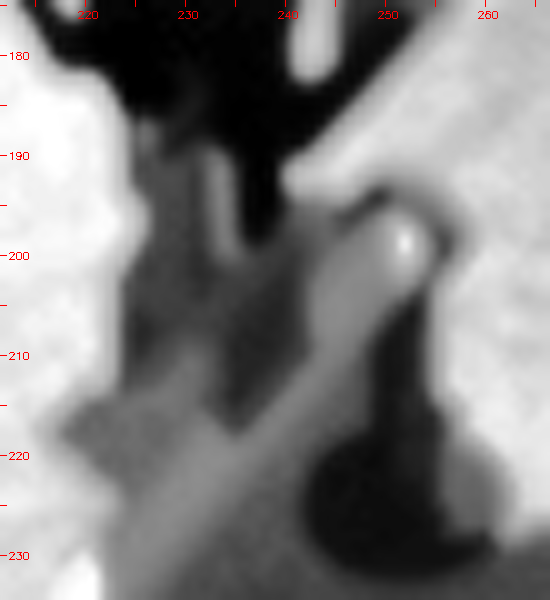

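The near-end tips are at (224,212) and (235,217.5), against predictions of (223,214) and (235,219), so the clip sits as modelled over the rail. I'm lowering it gradually.

Request:
apply_moves --series '[0,0,0.01,0,0,0,0,0.02,0,0,0,0,0.026,0,0,0,0,0.03,0,0,0,0,0.03,0,0]'

```text
t: 6.68
eef_pos: [0.5386, 0.0761, 0.1626]
tcp_rot: [-0.048, -0.705, 0.706, 0.047]
contact_force: [0.7, 0.4, -2.0]
finger_gap: 0.155
```

```bash
python3 -c "
from st import *
s,Rm=st()"
```

```text
t 6.675 p [0.5386 0.0761 0.1626] yaw 172.32671830293216 F [ 0.6504  0.3536 -1.955 ] T [-0.023   0.0016 -0.0214] gap 0.155427751336349 q [ 0.439   0.3089 -0.2922  0.0009 -0.9691 -0.5735]
[[-0.991   0.0008 -0.1335]
 [ 0.1335 -0.0005 -0.991 ]
 [-0.0008 -1.      0.0004]]
```

Request:
apply_moves --series '[0,0,0.003,0,0,0,0,0.006,0,0,0,0,0.008,0,0,0,0,0.008,0,0]'

```text
t: 7.18
eef_pos: [0.5396, 0.0763, 0.1566]
tcp_rot: [0.048, 0.706, -0.706, -0.046]
contact_force: [-1.5, 0.2, 6.5]
finger_gap: 0.157
```

Request:
apply_moves --series '[0,0,0.002,0,0,0,0,0.004,0,0,0,0,0.004,0,0]'

```text
t: 7.55
eef_pos: [0.54, 0.0763, 0.1543]
tcp_rot: [0.049, 0.706, -0.705, -0.045]
contact_force: [-3.0, 0.0, 6.1]
finger_gap: 0.157
```

Request:
apply_moves --series '[0,0.002,0,0,0,0,0.002,0,0,0]'

```text
t: 7.8
eef_pos: [0.5384, 0.0766, 0.1546]
tcp_rot: [0.049, 0.706, -0.705, -0.044]
contact_force: [0.6, -1.3, 0.2]
finger_gap: 0.155
```

```bash
python3 -c "
from st import *
s,Rm=st()
a=avg('side',4);cv2.imwrite('pics/side6.png',a)
g=cv2.createCLAHE(4,(8,8)).apply(cv2.cvtColor(a,cv2.COLOR_BGR2GRAY));g=cv2.cvtColor(g,cv2.COLOR_GRAY2BGR)
zoom(g,212,175,55,60,10,'pics/s6.png',5)
"
```

```text
t 7.8 p [0.5384 0.0766 0.1546] yaw 172.44284603647216 F [ 0.5879 -1.315   0.1949] T [-0.2253 -0.1768  0.0281] gap 0.15479326235204224 q [ 0.4413  0.3143 -0.3083  0.0037 -0.9418 -0.5754]
[[-0.9913  0.007  -0.1315]
 [ 0.1315 -0.     -0.9913]
 [-0.007  -1.     -0.0009]]
```

View pics/s6.png

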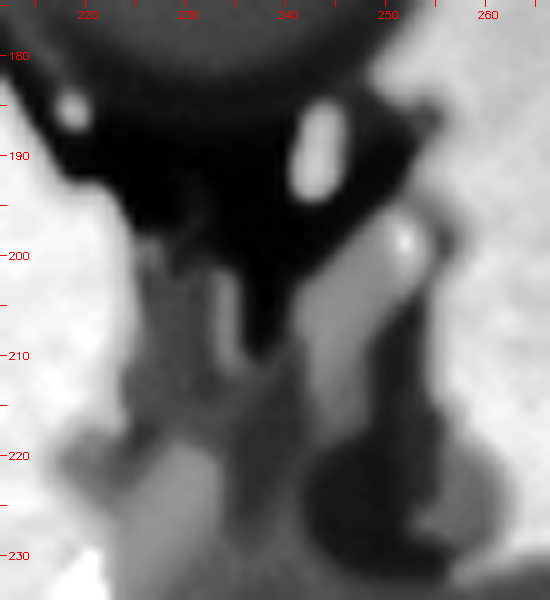

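The rail emerges at about (229,220) between the two arm tips at (224,221) and (235,228), so it is centred in the mouth. The lateral force is gone, so I'm pressing on.

Request:
apply_moves --series '[0,0,0.002,0,0,0,0,0.004,0,0,0,0,0.004,0,0]'

```text
t: 8.38
eef_pos: [0.539, 0.0767, 0.1515]
tcp_rot: [0.049, 0.706, -0.705, -0.044]
contact_force: [-1.1, -0.8, 5.9]
finger_gap: 0.154
```

Request:
apply_moves --series '[0,0,0.002,0,0,0,0,0.004,0,0,0,0,0.004,0,0]'

```text
t: 8.75
eef_pos: [0.5388, 0.0769, 0.1471]
tcp_rot: [0.049, 0.706, -0.705, -0.044]
contact_force: [-0.2, 0.7, 0.2]
finger_gap: 0.153
```

```bash
python3 -c "
from st import *
s,Rm=st()"
```

```text
t 8.75 p [0.5388 0.0769 0.1471] yaw 172.44771961374883 F [-0.2253  0.6741  0.2494] T [ 0.1209  0.0469 -0.0056] gap 0.15334693505609992 q [ 0.4414  0.3231 -0.3171  0.0037 -0.9237 -0.5754]
[[-0.9913  0.0075 -0.1314]
 [ 0.1314  0.0002 -0.9913]
 [-0.0074 -1.     -0.0012]]
```

Request:
apply_moves --series '[0,0,0.0015,0,0,0,0,0.003,0,0,0,0,0.003,0,0]'

```text
t: 9.12
eef_pos: [0.5385, 0.0769, 0.1432]
tcp_rot: [0.049, 0.706, -0.705, -0.044]
contact_force: [1.4, 0.1, -3.2]
finger_gap: 0.152
```

Request:
apply_moves --series '[0,0,0.001,0,0,0,0,0.002,0,0,0,0,0.002,0,0]'

```text
t: 9.5
eef_pos: [0.5386, 0.0768, 0.1422]
tcp_rot: [0.049, 0.706, -0.705, -0.044]
contact_force: [-3.0, 0.0, 4.8]
finger_gap: 0.155
```

Request:
apply_moves --series '[0,0,0.001,0,0,0,0,0.0015,0,0,0,0,0.0015,0,0]'

```text
t: 9.88
eef_pos: [0.5386, 0.0768, 0.1422]
tcp_rot: [0.049, 0.706, -0.705, -0.044]
contact_force: [-3.2, 0.5, 7.9]
finger_gap: 0.158
```

```bash
python3 -c "
from st import *
s,Rm=st()
a=avg('side',4);cv2.imwrite('pics/side7.png',a)
g=cv2.createCLAHE(4,(8,8)).apply(cv2.cvtColor(a,cv2.COLOR_BGR2GRAY));g=cv2.cvtColor(g,cv2.COLOR_GRAY2BGR)
zoom(g,195,185,70,75,8,'pics/s7.png',5)
"
```

```text
t 9.875 p [0.5386 0.0768 0.1422] yaw 172.4757500715361 F [-3.1583  0.4614  7.9046] T [ 0.1226  1.0323 -0.0348] gap 0.1577340004663087 q [ 0.4417  0.3282 -0.3238  0.0042 -0.912  -0.5756]
[[-0.9914  0.0075 -0.1309]
 [ 0.1309 -0.0001 -0.9914]
 [-0.0075 -1.     -0.0009]]
```

View pics/s7.png

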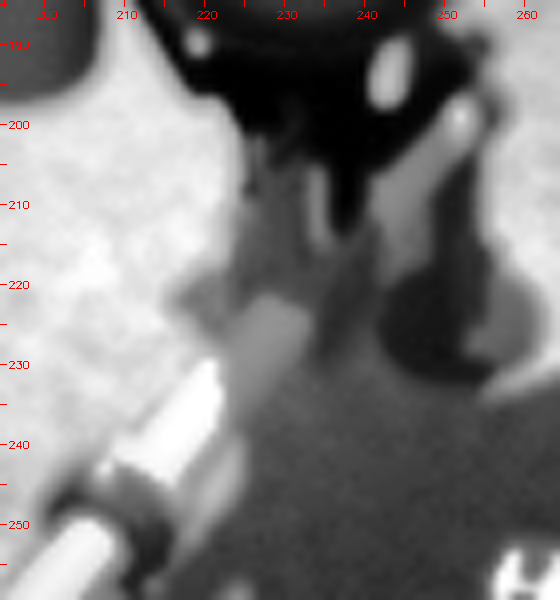

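It is home: a further 1.5 mm of commanded press gave no motion at about 8 N, and the measured height puts the axis at 0.1096. In the side view the rail comes out right under the block. I'm sliding left along the rail (−tool z).

Request:
apply_moves --series '[0,0,0,0,0,0,0,0,0,0,0,0,0,-0.006,0,0,0,0,-0.013,0,0,0,0,-0.02,0,0,0,0,-0.027,0,0,0,0,-0.034,0,0,0,0,-0.04,0,0,0,0,-0.04,0]'

```text
t: 11.2
eef_pos: [0.5437, 0.1158, 0.1423]
tcp_rot: [-0.049, -0.705, 0.706, 0.044]
contact_force: [-0.8, -4.8, 3.8]
finger_gap: 0.157
```

```bash
python3 -c "
from st import *
s,Rm=st()"
```

```text
t 11.2 p [0.5437 0.1158 0.1423] yaw 172.49739288132682 F [-0.7657 -4.8185  3.844 ] T [-1.3252  0.1515  0.0468] gap 0.1566835991524656 q [ 0.5042  0.3472 -0.2949  0.006  -0.924  -0.6388]
[[-0.9914  0.0065 -0.1306]
 [ 0.1306 -0.0019 -0.9914]
 [-0.0067 -1.      0.0011]]
```

Request:
apply_moves --series '[0,0,0,-0.006,0,0,0,0,-0.012,0,0,0,0,-0.018,0,0,0,0,-0.024,0,0,0,0,-0.029,0,0,0,0,-0.029,0]'

```text
t: 11.95
eef_pos: [0.5473, 0.144, 0.1423]
tcp_rot: [-0.048, -0.705, 0.707, 0.044]
contact_force: [-0.1, -4.5, 3.4]
finger_gap: 0.155
```

```bash
python3 -c "
from st import *
s,Rm=st()
for n in M: cv2.imwrite(f'pics/{n}8.png',avg(n,4))
a=cv2.imread('pics/side8.png')
g=cv2.createCLAHE(4,(8,8)).apply(cv2.cvtColor(a,cv2.COLOR_BGR2GRAY));g=cv2.cvtColor(g,cv2.COLOR_GRAY2BGR)
zoom(g,185,200,60,75,8,'pics/s8.png',5)
"
```

```text
t 11.95 p [0.5473 0.144  0.1423] yaw 172.49987441101632 F [-0.1332 -4.4502  3.3918] T [-1.5202  0.0843 -0.0022] gap 0.15490896625983586 q [ 0.5467  0.3633 -0.2699  0.007  -0.9344 -0.6817]
[[-0.9914  0.0057 -0.1305]
 [ 0.1305 -0.0031 -0.9914]
 [-0.0061 -1.      0.0023]]
```

View pics/s8.png

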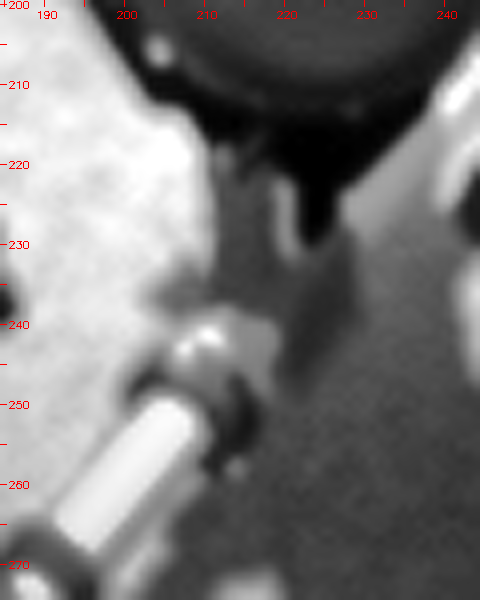

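The clip's near end, around (215,240), is now close to the ring at about (212,245). I'm creeping from here with force checks.

Request:
apply_moves --series '[0,0,0,-0.002,0,0,0,0,-0.004,0,0,0,0,-0.006,0,0,0,0,-0.006,0]'

```text
t: 12.85
eef_pos: [0.548, 0.1494, 0.1423]
tcp_rot: [-0.048, -0.704, 0.707, 0.044]
contact_force: [0.0, -5.0, 2.9]
finger_gap: 0.156
```

Request:
apply_moves --series '[0,0,0,-0.0015,0,0,0,0,-0.003,0,0,0,0,-0.003,0]'

```text
t: 13.22
eef_pos: [0.5482, 0.1516, 0.1423]
tcp_rot: [-0.048, -0.704, 0.707, 0.045]
contact_force: [0.3, -6.0, 2.8]
finger_gap: 0.157
```

Request:
apply_moves --series '[0,0,0,-0.0015,0,0,0,0,-0.003,0,0,0,0,-0.003,0]'

```text
t: 13.6
eef_pos: [0.5485, 0.1538, 0.1423]
tcp_rot: [-0.048, -0.704, 0.707, 0.045]
contact_force: [-0.2, -5.9, 3.2]
finger_gap: 0.158
```

Request:
apply_moves --series '[0,0,0,-0.001,0,0,0,0,-0.002,0,0,0,0,-0.002,0]'

```text
t: 13.98
eef_pos: [0.5487, 0.1549, 0.1423]
tcp_rot: [-0.048, -0.703, 0.708, 0.045]
contact_force: [1.2, -5.6, 2.6]
finger_gap: 0.151
```

Request:
apply_moves --series '[0,0,0,-0.001,0,0,0,0,-0.0015,0,0,0,0,-0.0015,0]'

```text
t: 14.35
eef_pos: [0.5487, 0.1554, 0.1423]
tcp_rot: [-0.048, -0.703, 0.708, 0.045]
contact_force: [0.5, -5.7, 2.3]
finger_gap: 0.153
```

```bash
python3 -c "
from st import *
s,Rm=st()
for n in M: cv2.imwrite(f'pics/{n}9.png',avg(n,4))
a=cv2.imread('pics/side9.png')
g=cv2.createCLAHE(4,(8,8)).apply(cv2.cvtColor(a,cv2.COLOR_BGR2GRAY));g=cv2.cvtColor(g,cv2.COLOR_GRAY2BGR)
zoom(g,185,200,60,75,8,'pics/s9.png',5)
"
```

```text
t 14.35 p [0.5487 0.1554 0.1423] yaw 172.41115775203056 F [ 0.4945 -5.6854  2.2621] T [-1.9365 -0.1036  0.0415] gap 0.15339091375352162 q [ 0.5647  0.3717 -0.2576  0.0106 -0.9429 -0.7034]
[[-0.9912  0.0034 -0.1321]
 [ 0.1321 -0.008  -0.9912]
 [-0.0044 -1.      0.0075]]
```

View pics/s9.png

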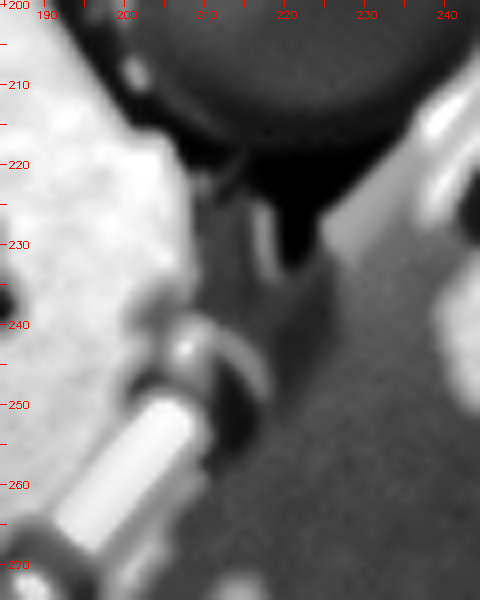

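The ring now sits as a thin arc from (207,239) to (217,249) between the clip and the collar. I'm pressing a little further to confirm the hard stop.

Request:
apply_moves --series '[0,0,0,-0.001,0,0,0,0,-0.002,0,0,0,0,-0.002,0]'

```text
t: 15.12
eef_pos: [0.5489, 0.1564, 0.1423]
tcp_rot: [-0.048, -0.702, 0.709, 0.046]
contact_force: [0.1, -6.6, 4.2]
finger_gap: 0.156
```

Request:
apply_moves --series '[0,0,0,-0.001,0,0,0,0,-0.002,0,0,0,0,-0.002,0]'

```text
t: 15.5
eef_pos: [0.549, 0.1572, 0.1424]
tcp_rot: [-0.048, -0.702, 0.709, 0.046]
contact_force: [0.8, -6.8, 2.5]
finger_gap: 0.16
```

Request:
apply_moves --series '[0,0,0,-0.0015,0,0,0,0,-0.0025,0,0,0,0,-0.0025,0]'

```text
t: 15.88
eef_pos: [0.5491, 0.1583, 0.1424]
tcp_rot: [-0.048, -0.701, 0.71, 0.047]
contact_force: [0.0, -7.7, 2.7]
finger_gap: 0.156
```

```bash
python3 -c "
from st import *
s,Rm=st()"
```

```text
t 15.875 p [0.5491 0.1583 0.1424] yaw 172.35302327458632 F [ 0.0391 -7.6627  2.6919] T [-2.283  -0.1697  0.0054] gap 0.15626568587270553 q [ 0.5704  0.3752 -0.2534  0.0143 -0.9486 -0.7123]
[[-0.9911  0.001  -0.1331]
 [ 0.1331 -0.0132 -0.991 ]
 [-0.0027 -0.9999  0.013 ]]
```

```bash
python3 -c "
from st import *
for n in M: cv2.imwrite(f'pics/{n}10.png',avg(n,6))
for k in (1,9,10):
  a=cv2.imread(f'pics/side{k}.png');zoom(a,195,228,34,38,11,f'pics/x{k}.png',5)
cv2.imwrite('pics/x.png',cv2.hconcat([cv2.resize(cv2.imread(f'pics/x{k}.png'),(266,297)) for k in (1,9,10)]))
"
```

```text
(no output)
```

View pics/x.png

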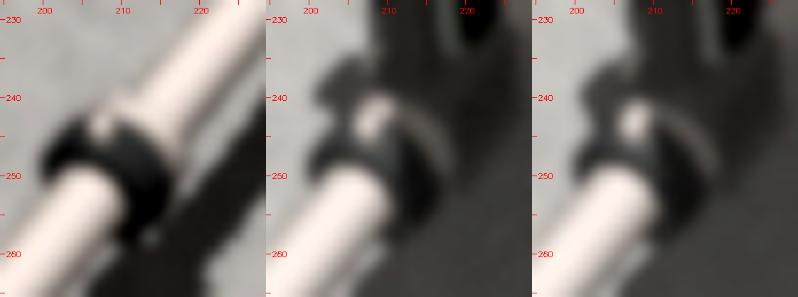

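Request:
apply_moves --series '[0,0,0,-0.0015,0,0,0,0,-0.0025,0,0,0,0,-0.0025,0]'

```text
t: 16.85
eef_pos: [0.5492, 0.1593, 0.1424]
tcp_rot: [-0.048, -0.7, 0.711, 0.047]
contact_force: [0.4, -8.0, 2.7]
finger_gap: 0.158
```

Request:
apply_moves --series '[0,0,0,-0.0015,0,0,0,0,-0.0025,0,0,0,0,-0.0025,0]'

```text
t: 17.23
eef_pos: [0.5493, 0.1601, 0.1424]
tcp_rot: [-0.047, -0.699, 0.712, 0.047]
contact_force: [0.3, -7.8, 3.5]
finger_gap: 0.157
```

Request:
apply_moves --series '[0,0,0,-0.001,0,0,0,0,-0.002,0,0,0,0,-0.0025,0,0,0,0,-0.0028,0,0,0,0,-0.0028,0,0,0,0,-0.0028,0]'

```text
t: 17.98
eef_pos: [0.5494, 0.1606, 0.1425]
tcp_rot: [-0.047, -0.698, 0.713, 0.048]
contact_force: [1.9, -10.2, 3.3]
finger_gap: 0.158
```

```bash
python3 -c "
from st import *
s,Rm=st()
for n in M: cv2.imwrite(f'pics/{n}11.png',avg(n,6))
for k in (8,9,11):
  a=cv2.imread(f'pics/side{k}.png');zoom(a,190,200,44,60,11,f'pics/x{k}.png',5)
cv2.imwrite('pics/x.png',cv2.hconcat([cv2.resize(cv2.imread(f'pics/x{k}.png'),(266,363)) for k in (8,9,11)]))
b=cv2.imread('pics/top11.png');zoom(b,130,170,110,60,7,'pics/xt.png',10)
"
```

```text
t 17.975 p [0.5494 0.1606 0.1425] yaw 172.2845298218188 F [  1.8668 -10.225    3.2774] T [-2.979  -0.2863  0.0281] gap 0.1580530501862536 q [ 0.5763  0.3793 -0.2487  0.0202 -0.9569 -0.7226]
[[-0.9909 -0.0028 -0.1342]
 [ 0.1343 -0.0215 -0.9907]
 [-0.0001 -0.9998  0.0217]]
```

View pics/x.png

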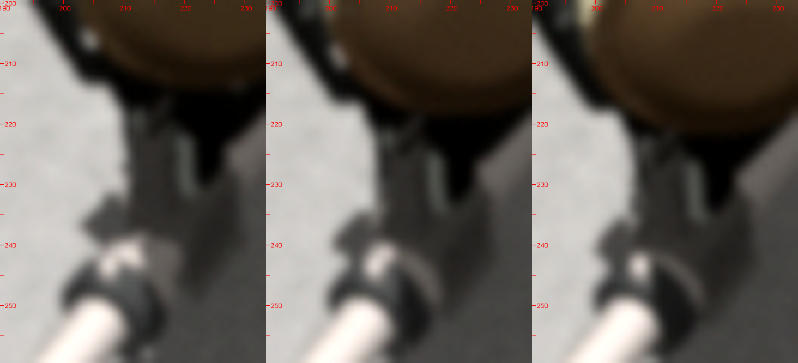

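View pics/xt.png

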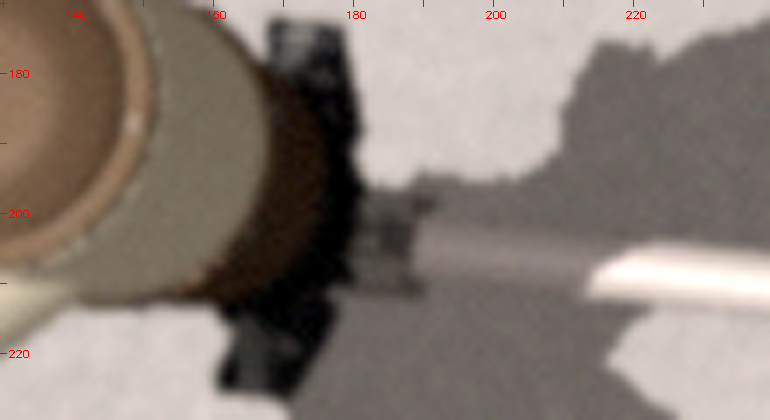

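The ring's bright arc is now noticeably thinner against the collar. The force rose to 10 N for only 0.5 mm of motion, so I'll do one more check push.

Request:
apply_moves --series '[0,0,0,-0.001,0,0,0,0,-0.002,0,0,0,0,-0.0027,0,0,0,0,-0.0027,0,0,0,0,-0.0027,0]'

```text
t: 19.2
eef_pos: [0.5494, 0.1607, 0.1425]
tcp_rot: [-0.047, -0.696, 0.715, 0.049]
contact_force: [1.3, -10.5, 3.5]
finger_gap: 0.161
```

```bash
python3 -c "
from st import *
s,Rm=st()"
```

```text
t 19.2 p [0.5494 0.1607 0.1425] yaw 172.24538324300377 F [  1.29   -10.5035   3.5225] T [-3.2212 -0.3983  0.0518] gap 0.1607307733169622 q [ 0.5776  0.3807 -0.2476  0.0229 -0.9605 -0.7262]
[[-0.9909 -0.0047 -0.1349]
 [ 0.1349 -0.0254 -0.9905]
 [ 0.0012 -0.9997  0.0258]]
```

It moved only 0.1 mm, so this is the stop. I'm relaxing, opening and retreating upward.

Request:
apply_moves --series '[0,0,0,0,0,0,0,0,0,0,0.3,0,0,0,0,0.6,0,0,0,0,1,0,0,0,0,1,0,0,0,0,1,0,0,0,0]'

```text
t: 20.08
eef_pos: [0.5494, 0.1608, 0.1425]
tcp_rot: [-0.047, -0.696, 0.714, 0.049]
contact_force: [0.1, -0.2, 0.7]
finger_gap: 0.998
```

Request:
apply_moves --series '[1,0,-0.01,0,0,1,0,-0.03,0,0,1,0,-0.06,0,0,1,0,-0.1,0,0,1,0,-0.14,0,0,1,0,-0.14,0,0]'

```text
t: 20.82
eef_pos: [0.5518, 0.1651, 0.2874]
tcp_rot: [-0.05, -0.698, 0.713, 0.046]
contact_force: [0.1, 0.8, -0.5]
finger_gap: 0.999
```

Request:
apply_moves --series '[1,0,0,0.04,0,1,0,0,0.09,0,1,0,0,0.14,0,1,0,0,0.19,0,1,0,0,0.24,0,1,0,0,0.24,0]'

```text
t: 21.58
eef_pos: [0.5184, -0.0753, 0.2922]
tcp_rot: [-0.051, -0.698, 0.713, 0.048]
contact_force: [0.1, 0.1, -0.6]
finger_gap: 0.999
```

```bash
python3 -c "
from st import *
s,Rm=st()
for n in M: cv2.imwrite(f'pics/{n}12.png',avg(n,8))
a=cv2.imread('pics/side12.png');zoom(a,180,190,70,80,7,'pics/e_s.png',5)
b=cv2.imread('pics/top12.png');zoom(b,140,180,75,45,10,'pics/e_t.png',5)
"
```

```text
t 21.575 p [ 0.5184 -0.0753  0.2922] yaw 172.01393617736485 F [ 0.1001  0.1091 -0.5678] T [0.1049 0.0542 0.004 ] gap 0.9990541892148941 q [ 0.1786  0.1689 -0.147   0.0226 -1.2555 -0.325 ]
[[-0.9903  0.0033 -0.139 ]
 [ 0.1389 -0.0212 -0.9901]
 [-0.0062 -0.9998  0.0206]]
```

View pics/e_s.png

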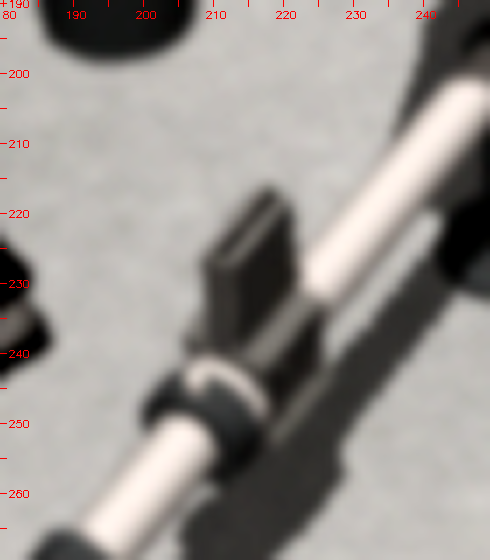

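View pics/e_t.png

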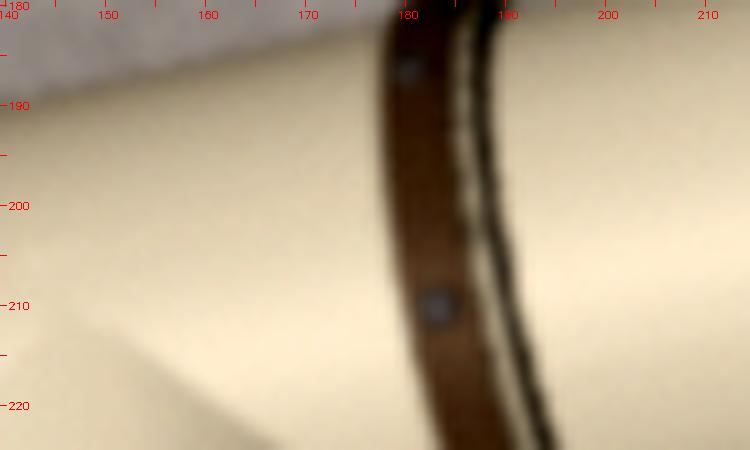

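View pics/top12.png

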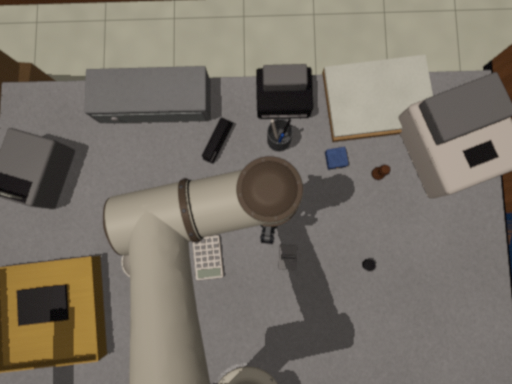

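The side view shows the clip upright and home, with its stem top from (212,226) to (217,217). The ring is a thin arc right against the collar. I'm clearing the arm for a top view.

Request:
apply_moves --series '[1,0,0,0.05,0,1,0,0,0.1,0,1,0,0,0.15,0,1,0,0,0.2,0,1,0,0,0.25,0,1,0,0,0.25,0]'

```text
t: 23.12
eef_pos: [0.4851, -0.3232, 0.2968]
tcp_rot: [-0.051, -0.698, 0.713, 0.048]
contact_force: [-0.1, -0.1, 0.0]
finger_gap: 1.004
```

```bash
python3 -c "
from st import *
for n in M: cv2.imwrite(f'pics/{n}13.png',avg(n,8))
b=cv2.imread('pics/top13.png');zoom(b,150,185,60,35,11,'pics/e_t.png',5)
b=cv2.imread('pics/top1.png');zoom(b,150,185,60,35,11,'pics/e_t0.png',5)
cv2.imwrite('pics/e.png',cv2.vconcat([cv2.resize(cv2.imread(f'pics/{k}.png'),(500,292)) for k in('e_t0','e_t')]))
"
```

```text
(no output)
```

View pics/e.png

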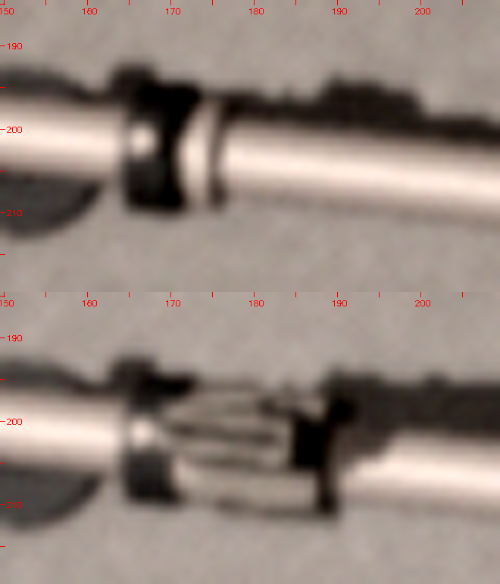

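In the top view the clip (170–189, 197–211) sits straight on the rail and right against the collar. The ring's free edge was at column 176 before and is now behind the clip's end. I'm handing in.

```bash
python3 -c "
from st import *
print(order.sign_off())"
```

```text
the job is handed in; nothing more can be done
None
```

I snapped the clip holder onto the right half of the rail, about 47 mm right of its middle, and slid it left until the buffer ring stopped. I then let go, backed the arm away and handed the job in at about 24 s of the 50 s. The hand-in reports no verdict.

- **Snap:** vertical force was about 6 to 8 N at the readings I took. After it snapped, a further 1.5 mm of commanded press gave no motion.
- **Slide:** sliding took about 5 N, rising to about 10.5 N total at the stop, where the last 2.7 mm push moved it only 0.1 mm. The exact moment it first touched the ring was unclear from the force.
- **Final pictures:** the clip is upright and straight on the rail with the ring close against the collar. The image resolution cannot confirm the 4 mm of travel by itself; the hard stop is the stronger evidence. In the last full top view nothing else looked disturbed, though the arm hid part of the coin dish.
- **Disagreements:** the cameras put the rail axis at z ≈ 0.105 m, but the seated clip implied about 0.110 m, which matches the task text. The tool also tilted about 0.025 rad while pushing; the clip looked upright once released.

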